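# Turn the wide gauge leaf over its spine

## Robot

A 6-joint arm with a two-finger parallel gripper is mounted at the origin on the work surface. World frame = base frame: x ahead of the robot, y to its left, z up, the work surface at z = 0. Lengths are in m, angles in rad, forces in N, time in s.
With the tool pointing down it reaches from about 0.275 to 0.75 m from the base axis. Payload 10.2 kg.
Tool frame: the origin (TCP) lies midway between the tips of the shut fingers; the grasp point (between the pads) lies 19 mm behind it; z points along the fingers, y is the direction in which the jaws open and shut (so a half turn about z gives the same grasp; the last joint's range is limited). The gripper opens to 85 mm and grips with 20 to 120 N. Pads are 22 mm wide; open, the fingers measure 114 mm over their backs; the gripper's body (76 mm by 85 mm) begins 54 mm behind the grasp point. The pads swing forward as they close: fully open they stand 13 mm farther back than shut.
Start: joints at [-1.523, 0.313, 1.498, -0, 1.331, -0.223], TCP at [0.14, -0.506, 0.231] pointing down, gripper open.
Joint ranges: [-2.94, 2.94], [-0.97, 2.17], [0.19, 2.56], [-1.23, 4.37], [0.02, 3.11], [-2.88, 2.88]. Speed limits (rad/s): [2.39, 2.39, 3.01, 3.14, 3.14, 3.14].

## Interface

Orientations are given as a unit quaternion [x, y, z, w].
In Python, from workcell import monitor, imaging, env gives the robot as it stands. The module is installed in compiled form; this text tells all that it offers.
- The arm moves only by the shell command python3 -m pendant 'ROWS' [OPENING]. ROWS is JSON, a list of rows, each an object of numbers: "x", "y", "z": the shift along the world's x, y, z in m; "roll": the turn about the world's z in degrees. A call has 1 to 12 rows; each row is the pose to reach, as a shift and turn from the pose measured when the call began; what a row does not reach only later rows make up. A row lasts 1/8 s, in which the tool goes at most 62.5 mm and 10.7 degrees, less where a joint would pass 70% of its speed; a pose out of reach is approached as far as the arm can. A call with a gripper value outside its range is refused whole. OPENING is the closure, from 0 (fully open) to 1 (shut), set as the call begins (- or left out, the last holds). The fingers move at their own pace and stop on an object; the grip force is fixed at half the most. Time passes only in rows, so rows that repeat a pose let the fingers close. It gives the time, the measured TCP pose, the force and the opening at its end, in the units of the state.
- monitor.read_state(): the state, without advancing time (a new reading comes with each control period).
- imaging.snapshot(name): name is "scene" or "top" or "wrist"; returns a dict with "color" (480x640x3 uint8, red, green, blue), "fx", "fy", "cx", "cy" (pixels), "view" (4x4, takes a point from world to camera coordinates). Camera axes: x right, y down, z forward; pixel columns grow to the right and rows downward; lengths in m; the calibration is good to about 2 mm. A picture is of the moment at which its call begins. There is no depth.
- env.finish_job(): hands the job in, once; it reports no verdict.
The state is a dict: "clock": time; "joint_positions": joint angles; "qd": joint speeds; "tau": joint torques, N m; "tcp_pos": TCP position; "orientation": TCP orientation; "ft_force": force on the tool from outside, world axes, zero at the start; "ft_torque": the same for the moment, N m; "gripper_width": finger opening in m.
Only numpy, scipy, OpenCV 4.12 (cv2) and the standard library are available. Lean on these libraries where they do the work, as an engineer would, in place of code of your own. Each camera call takes 0.05 s, during which the arm holds its last target. There are 200 camera calls.

## Task

To change the edge bander over to the other board size, turn the wide leaf of the blue gauge stand right over its spine with your fingertips and press it down until it lies flat on the other side, without taking it between the fingers and without slapping it over. Leave the narrow leaf lying as it is, do not shift or lift the stand, and do not disturb the spare rollers around it.

Things in the scene. Friction and masses are not known exactly. Their poses are not given: they have to be found in the camera images.
- stand: loose 3 kg stand: blue base plate 190 x 120 x 12 mm, two dark cradle rails (tops 47.5 mm up, 45 mm either side of the spine). Origin: centre of its underside. x runs along the spine, y points to the side where the leaves lie at the start, z up. The spine (hinge axis of both leaves) is at y = 0, 50 mm up; its three posts (x = -90, 20, 90 mm) reach 58 mm.
- wide_leaf (a joint): angle of the wide leaf about the spine, rad: 0 = flat on the stand's +y side, 1.57 = upright, 3.14 = flat on the -y side (0 and 3.14 are stops). It starts a little raised (0.08 to 0.45). The hinge is stiff: the leaf stays at any angle where it is left; 2 to 3 N at the free edge turns it. The last 40 mm overhang the base plate, so a fingertip fits beneath.
- wide_leaf_edge (a point): middle of the wide leaf's free edge, at mid-thickness, 100 mm from the spine, stand x = -35 mm. The leaf is a plain aluminium plate 96 mm wide along the spine (stand x -83 to 13 mm), 5 mm thick, mid-plane through the spine axis. Axes turn with the leaf: x along the spine, y from the spine outward along the leaf, z out of the face that is up at angle 0.
- narrow_leaf (a joint): angle of the narrow leaf about the same spine, same sense; it lies flat at about 0 (up to 0.04) and must stay so. Aluminium plate 44 mm wide along the spine (stand x from 33 to 77 mm), 5 mm thick, reaching 70 mm from the spine.
- roller_white_mid (a point): spare white plastic roller standing on end, 42 mm across, 52 mm tall with its dark pin; this point is on its axis 26 mm up. Leave alone.
- roller_steel_mid (a point): spare steel roller standing on end, 36 mm across, 52 mm tall with its black collar and pin; this point is on its axis 26 mm up. Leave alone.
- roller_black_mid (a point): spare black rubber roller standing on end, 40 mm across, 46 mm tall with its steel pin; this point is on its axis 23 mm up. Leave alone.
There are look-alikes about, which are no part of the job. There is more than one size of the stand; the one meant has the size given above.

How it is judged:
By the outcome, as a careful person would: the job done as asked, in the order asked, and still so for the second after the job is handed in, with the robot touching nothing.
It also fails if it takes over 42 s, if anything falls off the work surface, if the arm or the gripper's body presses on something with over 40 N, if the wrist force passes 120 N, or if a joint passes its speed limit or range.

## Working session

There is one attempt and no reset: what is moved stays moved. The work goes in short steps, Python scripts to look and compute and a shell command to move; the robot and the scene stay as the last step left them, time stands still between calls to the robot, and variables do not carry over. Pictures are saved under pics/ and viewed, about 8 in all and at most 12, crops included, and the job is handed in when it is done.

```bash
mkdir -p pics
cat > h.py <<'E'
import numpy as np, cv2
from workcell import monitor, imaging, env
def snap(n,f):
    s=imaging.snapshot(n); np.savez(f'pics/{f}.npz',**{k:s[k] for k in s}); cv2.imwrite(f'pics/{f}.png',s['color'][:,:,::-1]); return s
def load(f): return dict(np.load(f'pics/{f}.npz'))
def ray(s,u,v):
    V=np.array(s['view']);R,t=V[:3,:3],V[:3,3]
    d=R.T@np.array([(u-s['cx'])/s['fx'],(v-s['cy'])/s['fy'],1]); return -R.T@t,d
def onz(s,u,v,z):
    o,d=ray(s,u,v); return o+d*(z-o[2])/d[2]
def proj(s,p):
    V=np.array(s['view']);c=V[:3,:3]@np.array(p)+V[:3,3]; return np.array([s['fx']*c[0]/c[2]+s['cx'],s['fy']*c[1]/c[2]+s['cy']])
E
python3 - <<'E'
from h import *
a=snap('scene','s0');b=snap('top','t0')
for s in(a,b):print(np.round(s['view'],3),s['fx'])
print(monitor.read_state())
E
```

```text
[[-0.08   0.997 -0.019  0.028]
 [ 0.761  0.049 -0.647 -0.388]
 [-0.644 -0.066 -0.762  1.532]
 [ 0.     0.     0.     1.   ]] 507.0718837462753
[[-0.014 -1.    -0.003  0.027]
 [-0.992  0.015 -0.127  0.59 ]
 [ 0.127  0.001 -0.992  0.748]
 [ 0.     0.     0.     1.   ]] 451.9424972979604
{'clock': 0.1, 'joint_positions': array([-1.52338941e+00,  3.13367746e-01,  1.49833408e+00,  1.60832080e-05,
        1.33102314e+00, -2.23428626e-01]), 'qd': array([-0.00019067, -0.00138868, -0.00112427, -0.00179262,  0.0003162 ,
        0.00117629]), 'tau': array([ 2.80863584e-03, -4.12900758e+01, -2.60146397e+01, -2.01377038e-04,
        3.06902708e-03, -6.98576184e-07]), 'tcp_pos': array([ 0.14042351, -0.505638  ,  0.23081594]), 'orientation': array([ 9.90845116e-01,  1.35002350e-01,  5.75436656e-05, -5.63276584e-04]), 'ft_force': array([ 0.41375808,  0.20764062, -0.83993982]), 'ft_torque': array([-0.01683777, -0.04512147,  0.07242759]), 'gripper_width': 0.08495972738134618}
```

View pics/t0.png

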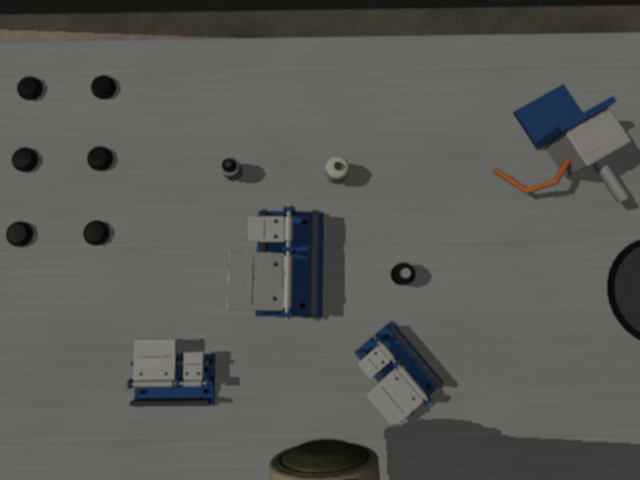

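View pics/s0.png

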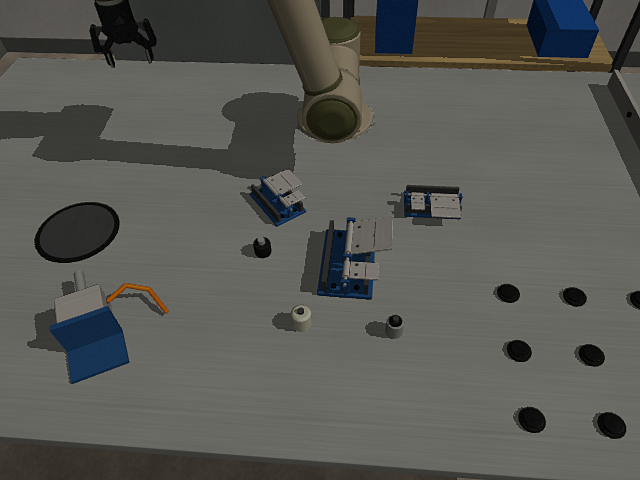

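Both views show the large stand at top (285,263) and scene (350,258). It spans about 110 px along the spine, which is about 190 mm. Three things could be mistaken for it:
- A small stand at top (173,378), about 85 px long, so too small.
- A small stand at top (398,372), also too small.
- A blue bracket at top (570,125), which has no leaves.

I choose the centre stand and will check it in a crop while measuring.

Run:
```python
from h import *
a=load('s0');b=load('t0')
for n,s,(x0,y0,x1,y1) in(('t',b,(215,195,340,330)),('s',a,(305,205,405,305))):
    c=s['color'][y0:y1,x0:x1]; hsv=cv2.cvtColor(c,cv2.COLOR_RGB2HSV)
    m=cv2.inRange(hsv,(105,120,30),(130,255,255)); k=cv2.findContours(m,0,1)[0]; 
    r=cv2.minAreaRect(np.vstack([q for q in k if cv2.contourArea(q)>15]))
    p=cv2.boxPoints(r)+[x0,y0]
    print(n,'blue box',np.round(p,1).tolist())
    if n=='t': print([np.round(onz(s,*q,.012),4).tolist() for q in p])
    for lo,name in ((150,'light'),):
        g=cv2.inRange(hsv,(0,0,lo),(180,60,255))
        for q in cv2.findContours(g,0,1)[0]:
            if cv2.contourArea(q)>150: print(name,cv2.contourArea(q),np.round(cv2.boxPoints(cv2.minAreaRect(q))+[x0,y0],1).tolist())
    f=4.4 if n=='t' else 5.8
    cv2.imwrite(f'pics/c_{n}.png',cv2.resize(c[:,:,::-1],None,fx=f,fy=f,interpolation=2))
A=cv2.imread('pics/c_t.png');B=cv2.imread('pics/c_s.png');h=580
I=np.hstack([cv2.resize(A[:580],(400,int(580*400/A.shape[1])))[:420],cv2.resize(B,(400,400)) if 0 else cv2.copyMakeBorder(cv2.resize(B,(400,400)),0,20,0,0,0)])
print(I.shape) if cv2.imwrite('pics/c.png',I) else 0
```

```text
t blue box [[260.0, 314.1], [267.5, 205.3], [328.2, 209.5], [320.8, 318.2]]
[[0.4695, 0.1194, 0.012], [0.6645, 0.1061, 0.012], [0.6551, -0.0041, 0.012], [0.4607, 0.0125, 0.012]]
s blue box [[316.8, 294.7], [323.0, 215.6], [377.4, 219.8], [371.1, 299.0]]
(420, 800, 3)
```

View pics/c_t.png

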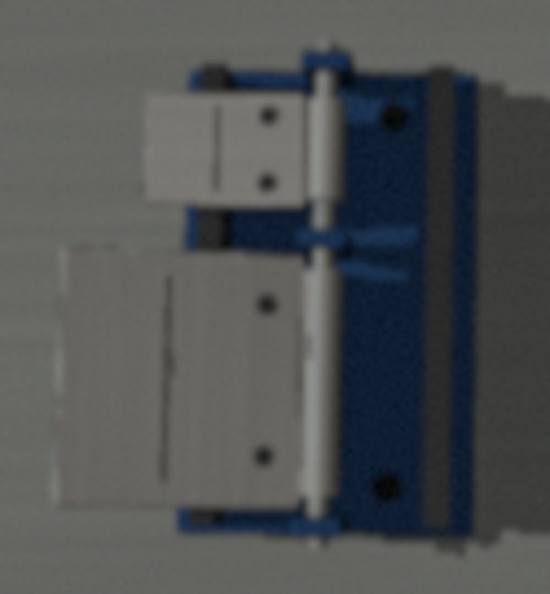

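View pics/c_s.png

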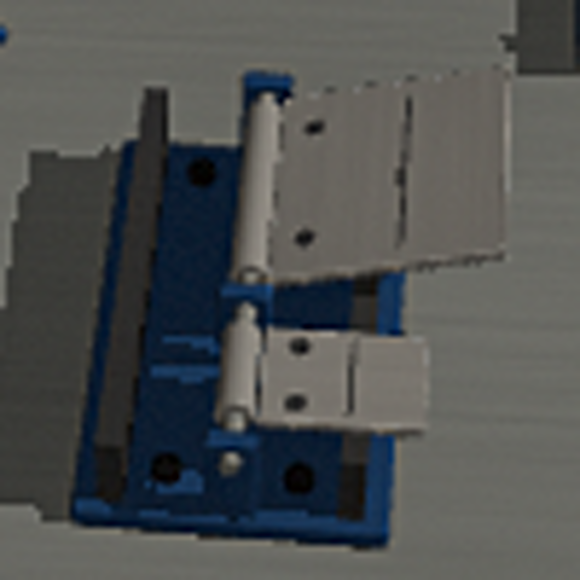

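The crop confirms the choice: three posts, the wide leaf on the far-from-narrow side, and the wide leaf visibly raised. Free-edge corners are at top crop (62,248) and (57,505), and at scene crop (505,258) and (510,67). Next I triangulate them.

```bash
cat > m.py <<'E'
from h import *
a=load('s0');b=load('t0')
T=lambda u,v:(215+(u+.5)/4.4-.5,195+(v+.5)/4.4-.5); S=lambda u,v:(305+(u+.5)/5.8-.5,205+(v+.5)/5.8-.5)
def tri(p,q):
    o1,d1=ray(b,*p);o2,d2=ray(a,*q);k=np.linalg.lstsq(np.c_[d1,-d2],o2-o1,rcond=None)[0]
    A,B=o1+k[0]*d1,o2+k[1]*d2; return (A+B)/2,np.linalg.norm(A-B)
base=np.array([onz(b,*T(*p),.012) for p in((180,530),(470,533),(476,76),(192,72))])
print('base',base.round(4).tolist(),[np.linalg.norm(base[i]-base[i-1]).round(4) for i in range(4)],base.mean(0))
bs=np.array([onz(a,*S(*p),.012) for p in((126,143),(76,515),(388,533))])
print('scene base',bs.round(4).tolist())
pin=[onz(b,*T(*p),.05) for p in((316,542),(324,42))];print('pin',pin)
yaw=np.arctan2(*(pin[1]-pin[0])[1::-1]);y2=np.arctan2(*(base[2]-base[1])[1::-1]);print('yaw',np.degrees([yaw,y2]))
c=[tri(T(62,248),S(505,258)),tri(T(57,505),S(510,67))];print('edge',c,np.linalg.norm(c[0][0]-c[1][0]))
nl=[tri(T(145,95),S(427,434)),tri(T(145,200),S(428,337))];print('narrow',nl)
R=lambda w:np.array([[np.cos(w),np.sin(w)],[-np.sin(w),np.cos(w)]])
O=base.mean(0)[:2]
for p,_ in c+nl: print('in stand',R(yaw)@(p[:2]-O),p[2])
for q in pin: print('pin in stand',R(yaw)@(q[:2]-O))
print([onz(b,*p,.05).round(3) for p in((337,168),(230,165),(403,273))])
E
python3 m.py
```

```text
base [[0.4679, 0.1273, 0.012], [0.465, 0.0113, 0.012], [0.6508, 0.0059, 0.012], [0.6543, 0.1228, 0.012]] [np.float64(0.1865), np.float64(0.1161), np.float64(0.1859), np.float64(0.117)] [0.55949944 0.06681335 0.012     ]
scene base [[0.4671, 0.0136, 0.012], [0.6555, 0.0095, 0.012], [0.6558, 0.1259, 0.012]]
pin [array([0.46368265, 0.0702595 , 0.05      ]), array([0.65779813, 0.06594825, 0.05      ])]
yaw [-1.27231328 -1.66847263]
edge [(array([0.57466324, 0.16357277, 0.07709049]), np.float64(0.0013601534893300327)), (array([0.47932271, 0.16487282, 0.07984051]), np.float64(0.003286216576188224))] 0.09538903964332132
narrow [(array([0.63762191, 0.13702983, 0.04995195]), np.float64(0.0014878260099531592)), (array([0.59550926, 0.13644932, 0.0538691 ]), np.float64(0.00194680781699501))]
in stand [0.0130116  0.09707227] 0.0770904886705755
in stand [-0.08233429  0.09625503] 0.07984051125086317
in stand [0.07654411 0.07193381] 0.04995194987500334
in stand [0.03445473 0.07041837] 0.05386910110262533
pin in stand [-0.09586968  0.00131776]
pin in stand [0.09829367 0.00131776]
[array([ 0.721, -0.02 ,  0.05 ]), array([0.729, 0.167, 0.05 ]), array([ 0.536, -0.128,  0.05 ])]
```

Every size matches: base about 187 x 117 mm, edge 95 mm long, edge radius about 100 mm. The leaf is at about 0.28 rad. The stand origin is about (0.560, 0.067), with yaw about -1.4°, and the free-edge middle is at about (0.525, 0.164, 0.078). I move with the fingers shut to a point beyond the edge, with the jaw axis turned along the spine.

```bash
python3 -m pendant '[{"x":0.03,"y":0.05,"roll":9},{"x":0.06,"y":0.11,"roll":18},{"x":0.09,"y":0.165,"roll":27},{"x":0.12,"y":0.22,"roll":36},{"x":0.15,"y":0.275,"roll":45},{"x":0.18,"y":0.33,"roll":54},{"x":0.21,"y":0.385,"roll":63},{"x":0.24,"y":0.44,"roll":73},{"x":0.27,"y":0.495,"roll":73},{"x":0.3,"y":0.55,"roll":73},{"x":0.33,"y":0.605,"roll":73},{"x":0.355,"y":0.66,"roll":73}]' 1
```

```text
invalid input at $[0]: expected keys x, y, z, roll
```

```bash
python3 -m pendant '[{"x":0.03,"y":0.05,"z":0,"roll":9},{"x":0.06,"y":0.11,"z":0,"roll":18},{"x":0.09,"y":0.165,"z":0,"roll":27},{"x":0.12,"y":0.22,"z":0,"roll":36},{"x":0.15,"y":0.275,"z":0,"roll":45},{"x":0.18,"y":0.33,"z":0,"roll":54},{"x":0.21,"y":0.385,"z":0,"roll":63},{"x":0.24,"y":0.44,"z":0,"roll":73},{"x":0.27,"y":0.495,"z":0,"roll":73},{"x":0.3,"y":0.55,"z":0,"roll":73},{"x":0.33,"y":0.605,"z":0,"roll":73},{"x":0.355,"y":0.66,"z":0,"roll":73}]' 1
```

```text
clock: 1.6
tcp_pos: [0.4944, 0.153, 0.2305]
orientation: [0.716, 0.698, -0.0, -0.0]
ft_force: [0.8, -1.0, 0.8]
gripper_width: -0.0001
```

```bash
python3 -m pendant '[{"x":0.03,"y":0.05,"z":0,"roll":0},{"x":0.03,"y":0.052,"z":-0.03,"roll":0},{"x":0.03,"y":0.052,"z":-0.08,"roll":0},{"x":0.03,"y":0.052,"z":-0.13,"roll":0},{"x":0.03,"y":0.052,"z":-0.165,"roll":0},{"x":0.03,"y":0.052,"z":-0.17,"roll":0},{"x":0.03,"y":0.04,"z":-0.17,"roll":0},{"x":0.03,"y":0.032,"z":-0.17,"roll":0},{"x":0.03,"y":0.03,"z":-0.17,"roll":0}]'
python3 - <<'E'
from h import *
print(monitor.read_state()['ft_force']); s=snap('scene','s1'); c=s['color'][190:310,290:450,::-1]
cv2.imwrite('pics/c1.png',cv2.resize(c,None,fx=4,fy=4,interpolation=2))
E
```

```text
clock: 2.72
tcp_pos: [0.525, 0.1822, 0.0617]
orientation: [0.717, 0.698, 0.0, 0.0]
ft_force: [0.2, -0.1, -0.1]
gripper_width: 0.0001
[ 0.24267149 -0.093064   -0.07881505]
```

View pics/c1.png

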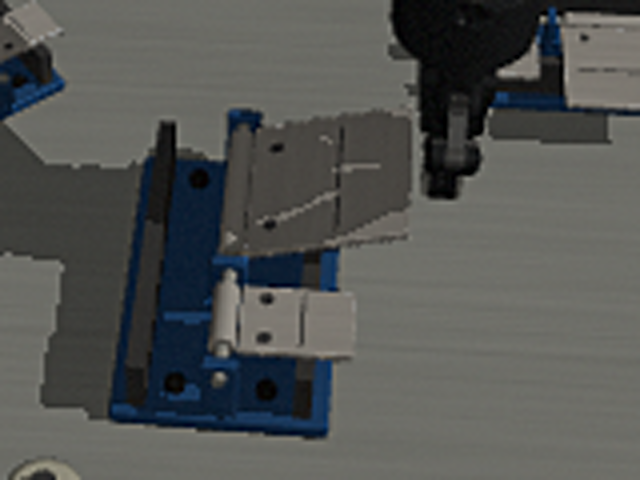

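The fingertip is at crop (440,185), just outside the free edge at crop (410,175), and nothing is touching. Next I make contact carefully.

```bash
python3 -m pendant '[{"x":0,"y":-0.003,"z":0,"roll":0},{"x":0,"y":-0.006,"z":0,"roll":0},{"x":0,"y":-0.008,"z":0,"roll":0},{"x":0,"y":-0.009,"z":0.001,"roll":0}]'
```

```text
clock: 3.28
tcp_pos: [0.525, 0.1751, 0.0628]
orientation: [0.717, 0.698, 0.002, -0.001]
ft_force: [0.1, 13.8, 1.5]
gripper_width: 0.0
```

```bash
python3 -m pendant '[{"x":0,"y":0,"z":0.002,"roll":0},{"x":0,"y":-0.0005,"z":0.004,"roll":0},{"x":0,"y":-0.001,"z":0.007,"roll":0}]'
```

```text
clock: 3.65
tcp_pos: [0.5249, 0.1741, 0.0698]
orientation: [0.717, 0.698, 0.002, -0.001]
ft_force: [-0.1, 1.7, -1.8]
gripper_width: 0.0001
```

The force is small (1.7 N inward, 1.8 N down), so the leaf is riding up with the tip. I continue along the arc.

```bash
python3 -m pendant '[{"x":0,"y":-0.0015,"z":0.003,"roll":0},{"x":0,"y":-0.003,"z":0.006,"roll":0},{"x":0,"y":-0.0045,"z":0.010,"roll":0},{"x":0,"y":-0.006,"z":0.013,"roll":0},{"x":0,"y":-0.008,"z":0.017,"roll":0},{"x":0,"y":-0.010,"z":0.020,"roll":0},{"x":0,"y":-0.013,"z":0.024,"roll":0}]'
python3 - <<'E'
from h import *
s=snap('scene','s2'); c=s['color'][190:310,290:450,::-1]
cv2.imwrite('pics/c2.png',cv2.resize(c,None,fx=4,fy=4,interpolation=2))
E
```

```text
clock: 4.53
tcp_pos: [0.5247, 0.1613, 0.094]
orientation: [0.717, 0.697, 0.002, -0.001]
ft_force: [-2.9, 6.1, 2.7]
gripper_width: 0.0001
```

View pics/c2.png

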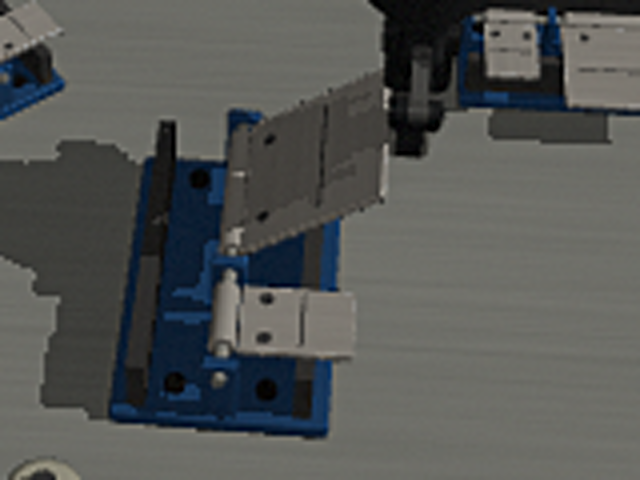

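The leaf is following to about 0.6 rad, with its edge at crop (385,140). The stand is still at the same pixels. I continue along the arc.

```bash
python3 -m pendant '[{"x":0,"y":-0.003,"z":0.004,"roll":0},{"x":0,"y":-0.006,"z":0.008,"roll":0},{"x":0,"y":-0.0095,"z":0.0115,"roll":0},{"x":0,"y":-0.013,"z":0.015,"roll":0},{"x":0,"y":-0.0165,"z":0.0185,"roll":0},{"x":0,"y":-0.0205,"z":0.0215,"roll":0},{"x":0,"y":-0.0245,"z":0.0245,"roll":0},{"x":0,"y":-0.0285,"z":0.027,"roll":0},{"x":0,"y":-0.033,"z":0.0295,"roll":0},{"x":0,"y":-0.037,"z":0.032,"roll":0},{"x":0,"y":-0.0415,"z":0.034,"roll":0},{"x":0,"y":-0.046,"z":0.036,"roll":0}]'
```

```text
clock: 6.08
tcp_pos: [0.5249, 0.1146, 0.1306]
orientation: [0.717, 0.697, 0.002, -0.001]
ft_force: [-1.0, 1.7, -0.9]
gripper_width: 0.0002
```

```bash
python3 -c "
import numpy as np
r=.083
for t in np.arange(1.57,3.15,.0628):
  print(round(t,2),(np.round([.068+r*np.cos(t)+.0025*np.sin(t)+.011,.05+r*np.sin(t)-.0025*np.cos(t)],4)*1e3).tolist(),end='; ')
"
python3 -m pendant '[{"x":0,"y":-0.006,"z":0.001,"roll":0},{"x":0,"y":-0.012,"z":0.002,"roll":0},{"x":0,"y":-0.018,"z":0.002,"roll":0},{"x":0,"y":-0.024,"z":0.002,"roll":0},{"x":0,"y":-0.029,"z":0.002,"roll":0},{"x":0,"y":-0.033,"z":0.002,"roll":0}]'
```

```text
1.57 [81.60000000000001, 133.0]; 1.63 [76.39999999999999, 133.0]; 1.7 [71.1, 132.70000000000002]; 1.76 [66.0, 132.0]; 1.82 [60.900000000000006, 131.0]; 1.88 [55.800000000000004, 129.70000000000002]; 1.95 [50.8, 128.1]; 2.01 [46.0, 126.2]; 2.07 [41.300000000000004, 124.0]; 2.14 [36.7, 121.5]; 2.2 [32.300000000000004, 118.7]; 2.26 [28.1, 115.6]; 2.32 [24.1, 112.3]; 2.39 [20.299999999999997, 108.7]; 2.45 [16.7, 104.89999999999999]; 2.51 [13.4, 100.9]; 2.57 [10.3, 96.69999999999999]; 2.64 [7.5, 92.3]; 2.7 [5.0, 87.7]; 2.76 [2.8, 83.0]; 2.83 [0.9, 78.10000000000001]; 2.89 [-0.7, 73.2]; 2.95 [-2.0, 68.1]; 3.01 [-3.0, 63.0]; 3.08 [-3.7, 57.8]; 3.14 [-4.0, 52.6]; clock: 6.82
tcp_pos: [0.5248, 0.0812, 0.1326]
orientation: [0.717, 0.697, 0.002, -0.001]
ft_force: [-0.2, 1.0, 0.8]
gripper_width: -0.0001
```

```bash
python3 -m pendant '[{"x":0,"y":-0.005,"z":0,"roll":0},{"x":0,"y":-0.010,"z":0,"roll":0},{"x":0,"y":-0.015,"z":-0.001,"roll":0},{"x":0,"y":-0.020,"z":-0.002,"roll":0},{"x":0,"y":-0.0255,"z":-0.003,"roll":0},{"x":0,"y":-0.0305,"z":-0.0045,"roll":0},{"x":0,"y":-0.035,"z":-0.0065,"roll":0},{"x":0,"y":-0.040,"z":-0.0085,"roll":0}]'
python3 - <<'E'
from h import *
s=snap('scene','s3'); c=s['color'][190:310,290:450,::-1]
cv2.imwrite('pics/c3.png',cv2.resize(c,None,fx=4,fy=4,interpolation=2))
E
```

```text
clock: 7.82
tcp_pos: [0.5248, 0.0409, 0.1239]
orientation: [0.717, 0.697, 0.002, -0.001]
ft_force: [0.5, 1.7, -0.7]
gripper_width: 0.0001
```

View pics/c3.png

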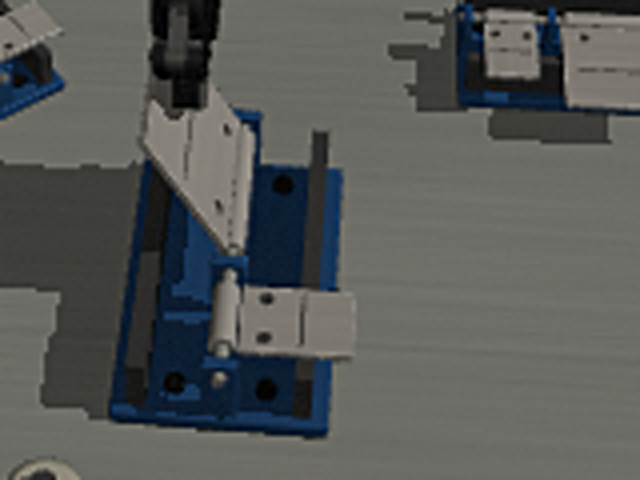

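The leaf is past upright at about 2.1 rad, with the tip on its face at crop (180,105). The stand and narrow leaf have not moved. I continue down the other side.

```bash
python3 -m pendant '[{"x":0,"y":-0.0045,"z":-0.0025,"roll":0},{"x":0,"y":-0.009,"z":-0.0055,"roll":0},{"x":0,"y":-0.013,"z":-0.0085,"roll":0},{"x":0,"y":-0.017,"z":-0.012,"roll":0},{"x":0,"y":-0.021,"z":-0.0155,"roll":0},{"x":0,"y":-0.0245,"z":-0.019,"roll":0},{"x":0,"y":-0.028,"z":-0.023,"roll":0},{"x":0,"y":-0.031,"z":-0.0275,"roll":0},{"x":0,"y":-0.0335,"z":-0.032,"roll":0},{"x":0,"y":-0.036,"z":-0.0365,"roll":0},{"x":0,"y":-0.038,"z":-0.041,"roll":0}]'
```

```text
clock: 9.25
tcp_pos: [0.5249, 0.0023, 0.0824]
orientation: [0.717, 0.697, 0.002, -0.001]
ft_force: [-0.2, 0.6, 1.6]
gripper_width: -0.0001
```

Next I press the leaf down to the stop, slowing near the end.

```bash
python3 -m pendant '[{"x":0,"y":-0.0015,"z":-0.005,"roll":0},{"x":0,"y":-0.003,"z":-0.010,"roll":0},{"x":0,"y":-0.004,"z":-0.0145,"roll":0},{"x":0,"y":-0.005,"z":-0.019,"roll":0},{"x":0,"y":-0.0055,"z":-0.0225,"roll":0},{"x":0,"y":-0.006,"z":-0.0255,"roll":0},{"x":0,"y":-0.006,"z":-0.0275,"roll":0},{"x":0,"y":-0.006,"z":-0.0285,"roll":0}]'
```

```text
clock: 10.25
tcp_pos: [0.5248, -0.0038, 0.0538]
orientation: [0.717, 0.697, 0.001, -0.001]
ft_force: [0.1, -0.4, 1.4]
gripper_width: 0.0002
```

```bash
python3 -m pendant '[{"x":0,"y":0,"z":-0.0008,"roll":0},{"x":0,"y":0,"z":-0.0015,"roll":0},{"x":0,"y":0,"z":-0.002,"roll":0}]'
```

```text
clock: 10.62
tcp_pos: [0.5249, -0.0038, 0.0524]
orientation: [0.717, 0.697, 0.001, -0.001]
ft_force: [-3.7, -0.2, 10.6]
gripper_width: -0.0002
```

The force rose to 10.6 N at z = 52.4 mm, against 52.5 mm expected for flat, so the leaf is against its stop. I lift away and look.

```bash
python3 -m pendant '[{"x":0,"y":0,"z":-0.001,"roll":0},{"x":0,"y":0,"z":0.002,"roll":0},{"x":0,"y":0,"z":0.01,"roll":0},{"x":0,"y":0,"z":0.05,"roll":0},{"x":0,"y":0,"z":0.1,"roll":0},{"x":-0.04,"y":-0.02,"z":0.15,"roll":0},{"x":-0.08,"y":-0.06,"z":0.18,"roll":0},{"x":-0.12,"y":-0.11,"z":0.18,"roll":0},{"x":-0.16,"y":-0.16,"z":0.18,"roll":0},{"x":-0.19,"y":-0.21,"z":0.18,"roll":0},{"x":-0.19,"y":-0.26,"z":0.18,"roll":0},{"x":-0.19,"y":-0.26,"z":0.18,"roll":0}]'
python3 - <<'E'
from h import *
s=snap('scene','s4'); t=snap('top','t4')
c=s['color'][195:315,290:410,::-1];d=t['color'][190:330,220:360,::-1]
cv2.imwrite('pics/c4.png',np.hstack([cv2.resize(c,(400,400),interpolation=2),cv2.resize(d,(400,400),interpolation=2)]))
E
```

```text
clock: 12.12
tcp_pos: [0.3342, -0.2663, 0.2325]
orientation: [0.718, 0.696, 0.001, -0.001]
ft_force: [-0.3, 0.3, 0.4]
gripper_width: -0.0002
```

View pics/c4.png

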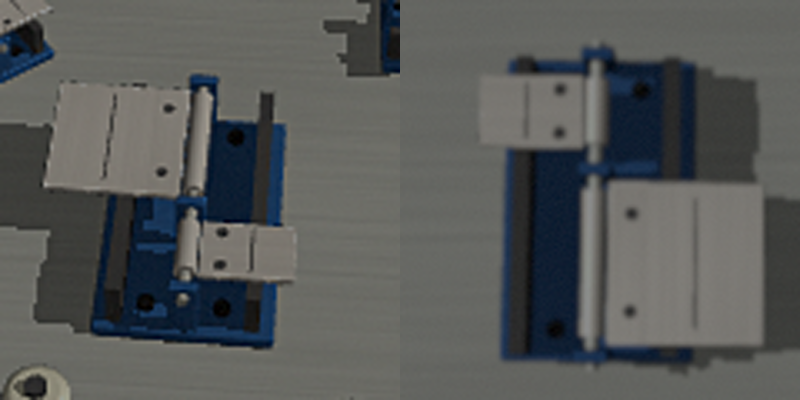

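The crop shows the leaf over on the other side, the narrow leaf still lying down, and the base at the same place. I check its height and stand/roller shifts numerically.

Run:
```python
from h import *
a=load('s4');b=load('t4');b0=load('t0');a0=load('s0')
T=lambda u,v:(220+u/2.857-.3,190+v/2.857-.3);S=lambda u,v:(290+u/3.333-.3,195+v/3.333-.3)
for p,q in((T(363,184),S(45,188)),(T(364,346),S(59,83))):
    o1,d1=ray(b,*p);o2,d2=ray(a,*q);k=np.linalg.lstsq(np.c_[d1,-d2],o2-o1,rcond=None)[0];print((o1+k[0]*d1+o2+k[1]*d2)/2)
def sh(s0,s1,x0,y0,x1,y1):
    g=[cv2.cvtColor(s['color'],cv2.COLOR_RGB2GRAY) for s in(s0,s1)]
    f=[i[y0:y1,x0:x1].astype(np.float32) for i in g]
    return np.round(cv2.phaseCorrelate(f[0],f[1],cv2.createHanningWindow((x1-x0,y1-y0),cv2.CV_32F))[0],2), np.abs(f[0]-f[1]).max()
for n,s0,s1,r in(('narrow+posts top',b0,b,(244,204,300,250)),('scene stand near',a0,a,(316,262,384,300)),('white',b0,b,(320,150,360,186)),('steel',b0,b,(215,150,250,186)),('black',b0,b,(386,256,424,290))): print(n,*sh(s0,s1,*r))
```

```text
[ 0.56938808 -0.03144127  0.04907602]
[ 0.47373387 -0.03075768  0.04997604]
narrow+posts top [0.2  0.04] 6.0
scene stand near [-0.05 -0.  ] 30.0
white [-0.01 -0.1 ] 3.7273407
steel [-0.11  0.04] 6.0
black [0.02 0.15] 8.0
```

The edge is at z of about 0.050, so it is flat. Stand, narrow leaf and rollers are unchanged to within 0.2 px (about 0.4 mm). Handing in.

```bash
python3 -c "
from workcell import env; print(env.finish_job())"
```

```text
the job is handed in; nothing more can be done
None
```

The wide leaf is turned over its spine and lies flat on the other side. I did it with shut fingertips at about 0.5 rad/s, and handed the job in at about 12 s of the 42 s.

- **Turning it:** I pushed the free edge up and over from outside, never gripping it. Then I pressed it down until the force rose to about 10.6 N at a tip height of 52.4 mm (52.5 mm expected for flat).
- **Leaf height:** by triangulation afterwards the free edge is 49 to 50 mm up (50 mm expected for flat).
- **Stand, narrow leaf and rollers:** image shifts between the first and last pictures were at most 0.2 px, about 0.4 mm. The arm was clear of everything when I handed in.
- **Largest push:** first contact briefly read 13.8 N sideways, more than I intended, but the later pictures show no shift of the stand.
- **Refused move:** one move command was refused for missing keys before anything moved.
- **Checks:** none of my checks failed or disagreed. The hand-in reports no verdict.

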